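# Set the cap press to seven and press the bottle's cap

### The job

First turn the press's scale sleeve to 7. Then stand the capped bottle upright in the shuttle's nest and let go of it, push the shuttle fully home under the press head, and press the palm button down until the pad bears firmly on the bottle's cap, hold it there for a moment, and let the button rise again. Leave the sleeve at 7 and the bottle in the nest under the head, and do not tip the bottle over or shift the racks and tube carriers.

Things in the scene. Friction and masses are not known exactly. Their poses are not given: they have to be found in the camera images.
- press: fixed white bench press; origin on the table under its base. In its axes (mm): base plate x -70 to 110, y -200 to 170, 12 thick; column x 76 to 104, y 55 to 145; round head of 120 diameter, axis vertical at x 0, y 100, z 172 to 202. Robot on its -x side, yaw within 0.25 rad
- scale (a point): centre of the white scale disc on the head's top (z 202 mm), axes as the press. Ten black marks 0 to 9, 30 degrees apart, rising clockwise from above; mark v lies 315 - 30 v degrees counterclockwise from +x. 0 (back right) is two bars, 5 one long thick bar, the others short and thin; 7 is two marks clockwise of the long one, to the left (+y)
- sleeve (a joint): angle of the scale sleeve in rad, 0 at mark 0, growing clockwise seen from above, 0.5236 (30 degrees) a mark, so 7 is 3.665; range 0 to 4.71. It clicks: a spring detent of about 0.1 N m pulls it to the nearest mark when let go. It starts at (or near) one of the marks 2 to 5
- sleeve_grip (a point): point on the sleeve's vertical axis to grip at, 14 mm under its top. Grey ribbed cylinder, 52 mm diameter, z 204 to 246 mm, on the head, clear all round, gripped from above at any yaw. Its lowest 5 mm are 60 wide and carry the black pointer (46 mm from the axis). A 14 mm stem with the palm button (36 mm wide, top at z 272) stands above it and fits between the fingers
- ram_top (a point): centre of the top face of the black palm button, 36 mm diameter, 272 mm above the table when up; pressed straight down
- ram: the ram: a steel stem through the sleeve, palm button on top, black pressure pad (40 mm diameter) below the head. Origin at the pad's underside, 160 mm above the table when up. Goes straight down 14 mm to its stop against a spring (2.5 N to start, 5.5 N at 10 mm). Its pad meets the cap of a bottle in the nest after 9.5 mm and gives on a spring of 2 N per mm: about 18 N on the button in all at the stop
- shuttle (a joint): travel of the shuttle in m: 0 at the loading end, 0.160 fully home under the head (stop). Slides along the press's +y with about 1.5 N friction and stays where left; starts at 0 to 0.02
- nest (a point): centre of the nest's floor on the shuttle, 22.5 mm above the table, axes as the press. Square tray, 74 by 74 mm inside, lip 8 mm above its floor. At shuttle travel 0 it is at x 0, y -60 mm of the press; home, it is under the head's axis
- shuttle_grip (a point): point on the axis of the shuttle's vertical steel handle post, 74.5 mm above the table, 120 mm to the -y side of the nest's centre. Post 18 mm diameter, from z 22 mm; black knob of 24 mm diameter from z 84 to 96 mm. Pinch it or push it towards the press's +y
- bottle: square white plastic bottle with grey cap (38 mm wide, does not turn), body 60 by 60 mm with sides along its x and y axes, straight to over 95 mm, 128 mm tall with cap, 0.12 to 0.24 kg; origin at the centre of its foot. Stands on the table to the right of the press; grip it across two sides, about 85 mm above its foot
- rack_a: white tube rack 76 by 252 by 70 mm with tubes, at the left of the table, not to be shifted; origin centre of underside
- carrier_grey: narrow grey tube carrier 24 by 238 by 69 mm lying along x at the right edge of the table, not to be shifted; origin centre of underside

How it is judged:
By the outcome, as a careful person would: the job done as asked, in the order asked, and still so for the second after the job is handed in, with the robot touching nothing.
It also fails if it takes over 72 s, if anything falls off the work surface, if the arm or the gripper's body presses on something with over 40 N, if the wrist force passes 120 N, or if a joint passes its speed limit or range.

### The arm

A 7-joint arm with a two-finger parallel gripper is mounted at the origin on a cart in front of the work surface, level with it; the furniture and walls round the work are solid. World frame = base frame: x ahead of the robot, y to its left, z up, the work surface at z = 0. Lengths are in m, angles in rad, forces in N, time in s.
With the tool pointing down it reaches from about 0.35 to 0.9 m from the base axis. Payload 8.1 kg.
Tool frame: the origin (TCP) lies midway between the tips of the shut fingers; the grasp point (between the pads) lies 19 mm behind it; z points along the fingers, y is the direction in which the jaws open and shut (so a half turn about z gives the same grasp; the last joint's range is limited). The gripper opens to 85 mm and grips with 20 to 120 N. Pads are 22 mm wide; open, the fingers measure 114 mm over their backs; the gripper's body (76 mm by 85 mm) begins 54 mm behind the grasp point. The pads swing forward as they close: fully open they stand 13 mm farther back than shut.
Start: joints at [1.056, 0.434, 0.025, 1.573, -0.012, 1.134, -0.075], TCP at [0.25, -0.573, 0.231] pointing down, gripper open.
Joint ranges: [-2.62, 2.62], [-0.44, 2.09], [-1.27, 1.32], [0.08, 2.57], [-1.32, 4.46], [0.12, 2], [-2.74, 2.74]. Speed limits (rad/s): [2.22, 2.22, 3.01, 3.01, 3.14, 3.14, 3.14].

### API

Orientations are given as a unit quaternion [x, y, z, w].
In Python, from station import monitor, cams, workorder gives the robot as it stands. The module is installed in compiled form; this text tells all that it offers.
- The arm moves only by the tool apply_moves, never from a script. Its argument "series" is text: rows parted by semicolons, each of 7 numbers parted by spaces: the shift along the world's x, y, z in cm, then the turn, a rotation vector about the world's x, y, z in degrees, then the closure, from 0 (fully open) to 1 (shut). In form: x y z rx ry rz hand; .... A call has 1 to 12 rows; each row shifts and turns the pose as measured when the row begins; what a row does not reach is not made up. A row lasts 1/12 s, in which the tool goes at most 41.7 mm and 7.16 degrees, less where a joint would pass 70% of its speed; a pose out of reach is approached as far as the arm can. A call is refused whole if a number of a shift passes 4.17 or a number of a turn 7.16, either way. A call with a gripper value outside its range is refused whole. The fingers move at their own pace and stop on an object; "newtons" is the grip in N (left out, the last holds). Time passes only in rows, so rows that do not move let the fingers close. It gives the time, the measured TCP pose, the force and the opening at its end, in the units of the state.
- monitor.get_obs(): the state, without advancing time (a new reading comes with each control period).
- cams.snapshot(name): name is "scene" or "top"; returns (picture, depth): 480x640x3 uint8, red, green, blue; 480x640 float32, m along the optical axis (not along the pixel's ray), 0 where there is no reading.
- cams.calibration(name): a dict with "fovy" (degrees; the focal length in pixels is half the picture's height over the tangent of half this angle, whatever the lens; pixels are square), "cx", "cy" (the principal point, pixels), "dist_coeffs" ([k1, k2, p1, p2, k3] as OpenCV has them; the pictures are not rectified), "rvec" (rotation vector, rad) and "tvec" (3), from world to camera coordinates, as OpenCV has them. Camera axes: x right, y down, z forward; pixel columns grow to the right and rows downward; lengths in m; the calibration is good to about 2 mm. A picture is of the moment at which its call begins. calibration takes no time and is no camera call.
- workorder.close_job(): hands the job in, once; it reports no verdict.
The state is a dict: "time": time; "joint_positions": joint angles; "joint_vel": joint speeds; "joint_efforts": joint torques, N m; "ee_pos": TCP position; "tool_rot": TCP orientation; "wrist_force": force on the tool from outside, world axes, zero at the start; "torque": the same for the moment, N m; "opening": finger opening in m.
Only numpy, scipy, OpenCV 4.12 (cv2) and the standard library are available. Lean on these libraries where they do the work, as an engineer would, in place of code of your own. Each camera call takes 0.05 s, during which the arm holds its last target.

## Working session

There is one attempt and no reset: what is moved stays moved. The work goes in short steps, Python scripts to look and compute and a tool call to move; the robot and the scene stay as the last step left them, time stands still between calls to the robot, and variables do not carry over. Pictures are saved under pics/ and viewed, and the job is handed in when it is done.

Besides the shell and the picture viewer there is one more tool, called after ">>>" in YAML: its name, and indented under it one key for each argument. apply_moves: Moves the arm, as the interface text tells. Its arguments: {"type":"object","properties":{"series":{"type":"string"},"newtons":{"type":"number"}},"required":["series"]}

```bash
mkdir -p pics
cat > h.py <<'E'
import numpy as np, cv2
from station import monitor, cams, workorder
def K(n):
    c=cams.calibration(n); f=240/np.tan(np.radians(c["fovy"])/2)
    R=cv2.Rodrigues(np.array(c["rvec"],float))[0]
    return np.array([[f,0,c["cx"]],[0,f,c["cy"]],[0,0,1]]),np.array(c["dist_coeffs"],float),R,np.array(c["tvec"],float).reshape(3)
def ray(n,px):
    k,d,R,t=K(n); px=np.array(px,float).reshape(-1,1,2)
    u=cv2.undistortPoints(px,k,d).reshape(-1,2)
    r=np.c_[u,np.ones(len(u))]
    return -R.T@t, r@R, r
def plane(n,px,z):
    o,r,_=ray(n,px); s=(z-o[2])/r[:,2]; return o+r*s[:,None]
def pts(n,px,dep):
    px=np.array(px).reshape(-1,2); o,r,_=ray(n,px); dd=dep[px[:,1].astype(int),px[:,0].astype(int)]
    return o+r*dd[:,None]
def tri(p1,p2):
    (o1,r1,_),(o2,r2,_)=ray("scene",p1),ray("top",p2); out=[]
    for a,b in zip(r1,r2):
        A=np.c_[a,-b]; s=np.linalg.lstsq(A,o2-o1,rcond=None)[0]; P,Q=o1+a*s[0],o2+b*s[1]
        out.append(np.r_[(P+Q)/2,np.linalg.norm(P-Q)])
    return np.array(out)
def proj(n,P):
    k,d,R,t=K(n); return cv2.projectPoints(np.array(P,float).reshape(-1,3),cv2.Rodrigues(R)[0],t,k,d)[0].reshape(-1,2)
def snap(n,tag):
    im,de=cams.snapshot(n); cv2.imwrite(f"pics/{tag}_{n}.png",im[:,:,::-1]); np.save(f"pics/{tag}_{n}.npy",de); return im,de
E
python3 - <<'E'
from h import *
for n in("scene","top"): 
    snap(n,"a"); k,d,R,t=K(n); print(n,k[0,0],-R.T@t,R[2],d)
print(monitor.get_obs())
E
```

```text
scene 538.4772320453567 [-0.23237125  0.61368424  1.0370429 ] [ 0.57563235 -0.47643054 -0.66457606] [-0.08634647  0.          0.          0.          0.        ]
top 443.6925193465126 [ 0.46053818 -0.04051167  1.40033561] [ 0.05438386  0.01534967 -0.99840212] [-0.08467935  0.          0.          0.          0.        ]
{'time': 0.1, 'joint_positions': array([ 1.05642295,  0.43514225,  0.02501848,  1.57400615, -0.01160189,
        1.1339917 , -0.07513535]), 'joint_vel': array([ 0.00056375, -0.00012388, -0.00098223, -0.00276444,  0.00102067,
        0.00100715, -0.00225991]), 'joint_efforts': array([ 3.85354986e-03, -6.71755886e+01,  1.02868348e+00, -3.16905999e+01,
        1.58802909e-02,  7.24413578e-03,  1.15346966e-04]), 'ee_pos': array([ 0.24989599, -0.57237757,  0.23061182]), 'tool_rot': array([ 9.78894808e-01,  2.04363557e-01, -2.13420373e-04, -6.67889421e-04]), 'wrist_force': array([-0.34984405,  0.61327228,  0.51915891]), 'torque': array([0.00549589, 0.01741863, 0.01067323]), 'opening': 0.08565962013779034}
```

View pics/a_scene.png

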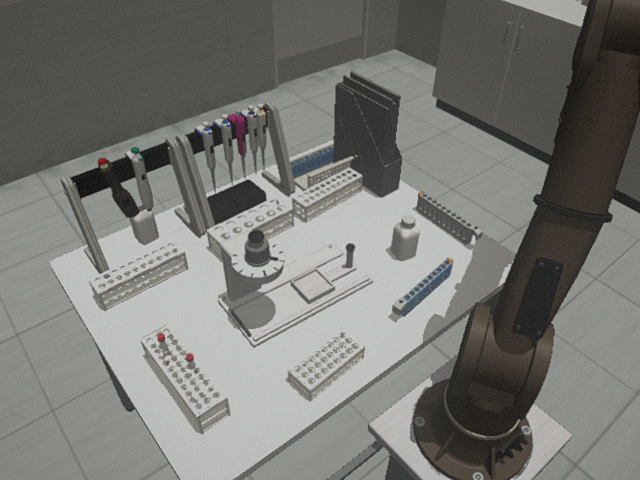

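View pics/a_top.png

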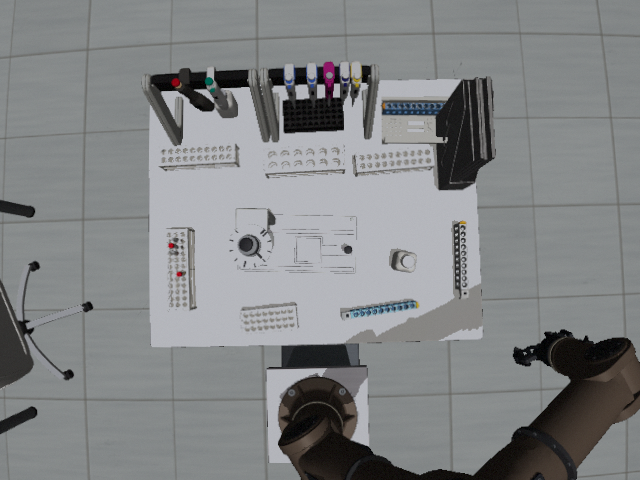

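Scene view: the press head and button are at about (257,240), the post knob at (350,247) and the bottle at (405,238). Top view: head (250,245), knob (347,248), nest (308,249), bottle (403,260). I'll enlarge these regions next.

Run:
```python
import cv2
a=cv2.imread("pics/a_top.png"); c=cv2.resize(a[200:290,220:430],None,fx=3.8,fy=3.8,interpolation=cv2.INTER_CUBIC); cv2.imwrite("pics/b1.png",c)
c=cv2.resize(a[215:275,220:285],None,fx=9,fy=9,interpolation=cv2.INTER_CUBIC); cv2.imwrite("pics/b2.png",c)
a=cv2.imread("pics/a_scene.png"); c=cv2.resize(a[200:350,210:430],None,fx=3.6,fy=3.6,interpolation=cv2.INTER_CUBIC); cv2.imwrite("pics/b3.png",c)
```

```text
(no output)
```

View pics/b1.png

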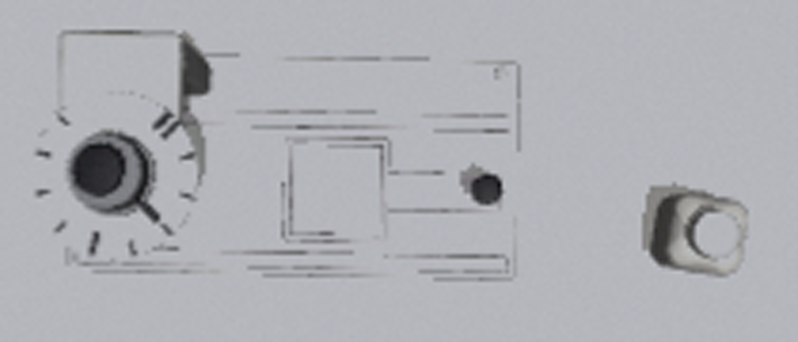

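View pics/b2.png

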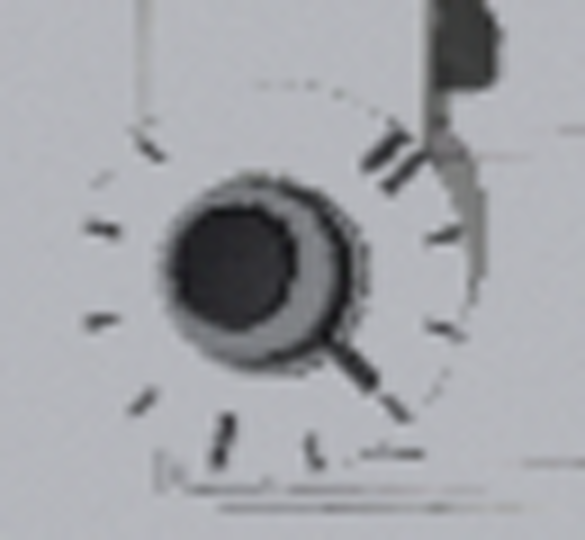

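View pics/b3.png

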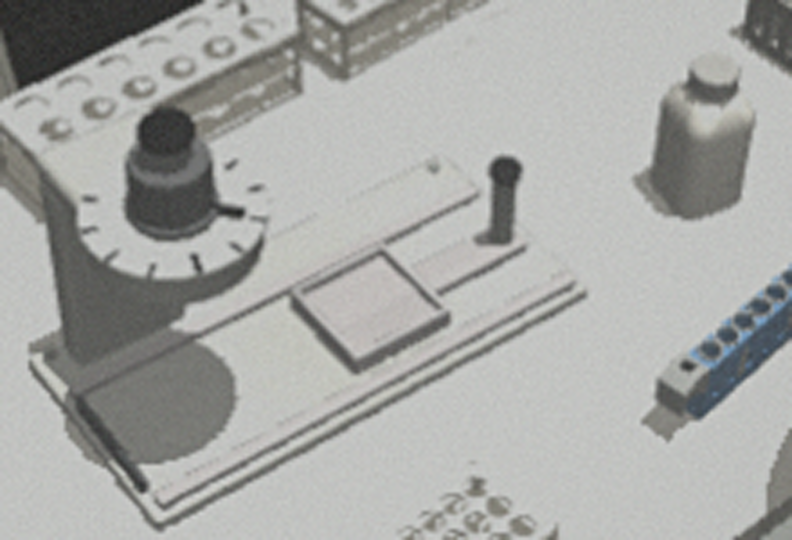

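The pointer stands at mark 3 in crop b2, at about (398,408); the double bar 0 is at (400,155), the long bar 5 at (222,440) and mark 7 at (100,320). So the turn is 4 marks, 120° clockwise. I'll now measure.

```bash
cat > m.py <<'E'
from h import *
def load(t,n): return cv2.imread(f"pics/{t}_{n}.png"), np.load(f"pics/{t}_{n}.npy")
def blob(im,box,thr):
    x0,y0,x1,y1=box; m=(im[y0:y1,x0:x1].max(2)<thr).astype(np.uint8)
    n,l,s,c=cv2.connectedComponentsWithStats(m); 
    return [(np.round(c[i]+[x0,y0],2),s[i]) for i in range(1,n) if s[i][4]>15]
if __name__=="__main__":
    s,sd=load("a","scene"); t,td=load("a","top")
    for n,im,d,boxes in(("scene",s,sd,[(235,225,285,275),(340,238,362,256)]),("top",t,td,[(232,228,270,262),(338,240,356,256)])):
        for b in boxes:
            for thr in (50,70): print(n,thr,blob(im,b,thr))
    # depth clouds
    for n,im,d,b in(("scene",s,sd,(385,205,430,265)),("top",t,td,(383,240,425,280))):
        yy,xx=np.mgrid[b[1]:b[3],b[0]:b[2]]; P=pts(n,np.c_[xx.ravel(),yy.ravel()],d)
        for lo,hi in((.02,.09),(.122,.14),(.1,.135)):
            q=P[(P[:,2]>lo)&(P[:,2]<hi)]; print(n,lo,hi,len(q),q.min(0).round(4),q.max(0).round(4),q.mean(0).round(4)) if len(q) else None
E
python3 m.py
```

```text
scene 50 []
scene 70 [(array([255.79, 236.52]), array([ 14,   5,  15,  14, 160], dtype=int32)), (array([250.82, 256.14]), array([11, 24, 13, 15, 65], dtype=int32))]
scene 50 []
scene 70 [(array([349.94, 247.45]), array([ 7,  7,  7,  7, 33], dtype=int32))]
top 50 [(array([245.13, 243.3 ]), array([  8,  10,  13,  13, 105], dtype=int32)), (array([256.94, 247.56]), array([22, 13,  5, 13, 16], dtype=int32))]
top 70 [(array([256.31, 247.98]), array([18,  8, 12, 22, 48], dtype=int32)), (array([245.71, 244.05]), array([  7,  10,  14,  14, 150], dtype=int32))]
top 50 []
top 70 [(array([347.67, 249.18]), array([ 6,  6,  8,  7, 45], dtype=int32))]
scene 0.02 0.09 563 [ 0.4408 -0.4626  0.02  ] [ 0.5823 -0.2401  0.0894] [ 0.4697 -0.2743  0.0538]
scene 0.122 0.14 108 [ 0.4553 -0.294   0.1223] [ 0.492  -0.2552  0.132 ] [ 0.4728 -0.2742  0.1269]
scene 0.1 0.135 243 [ 0.4506 -0.2953  0.1   ] [ 0.4962 -0.2502  0.132 ] [ 0.4696 -0.2696  0.1165]
top 0.02 0.09 111 [ 0.4421 -0.3072  0.0203] [ 0.5077 -0.243   0.0899] [ 0.4744 -0.2574  0.0653]
top 0.122 0.14 114 [ 0.4571 -0.2939  0.1223] [ 0.4918 -0.2588  0.134 ] [ 0.4735 -0.2759  0.1265]
top 0.1 0.135 185 [ 0.4514 -0.2987  0.1   ] [ 0.5013 -0.2481  0.134 ] [ 0.4747 -0.2737  0.1195]
```

```bash
cat > m2.py <<'E'
from m import *
import sys
def cloud(tag,n,b):
    im,d=load(tag,n); yy,xx=np.mgrid[b[1]:b[3],b[0]:b[2]]; u=np.c_[xx.ravel(),yy.ravel()]
    P=pts(n,u,d); return P,im[u[:,1],u[:,0]],u
def rect(q):
    r=cv2.minAreaRect((q[:,:2]*1000).astype(np.float32)); return r
def circ(q):
    (c,r)=cv2.minEnclosingCircle((q[:,:2]*1000).astype(np.float32)); return np.round(c,1),round(r,1)
if __name__=="__main__":
    # button, top face
    for n,b in(("scene",(225,215,290,290)),("top",(225,215,285,275))):
        P,C,u=cloud("a",n,b)
        for nm,lo,hi in(("button",.262,.285),("sleeve",.236,.258),("head",.196,.208)):
            q=P[(P[:,2]>lo)&(P[:,2]<hi)]; print(n,nm,len(q),q.mean(0).round(4),np.median(q[:,2]).round(4),circ(q))
    for n,b in(("scene",(338,236,364,275)),("top",(335,236,360,260))):
        P,C,u=cloud("a",n,b)
        q=P[(P[:,2]>.08)&(P[:,2]<.105)]; print(n,"knob",len(q),q.mean(0).round(4),q.max(0).round(4),circ(q))
    for n,b in(("scene",(210,225,385,350)),("top",(225,205,365,280))):
        P,C,u=cloud("a",n,b)
        for lo,hi in((.009,.016),(.0,.2),(.018,.026),(.026,.034)):
            q=P[(P[:,2]>lo)&(P[:,2]<hi)]; print(n,"plate",lo,len(q),rect(q))
    for n,b in(("scene",(385,205,430,265)),("top",(383,240,425,280))):
        P,C,u=cloud("a",n,b); q=P[(P[:,2]>.03)&(P[:,2]<.14)&(abs(P[:,0]-.473)<.06)&(abs(P[:,1]+.275)<.06)]; print(n,"bottle",len(q),rect(q))
        q=P[(P[:,2]>.123)]; print("cap",circ(q),np.median(q[:,2]))
    print("tri button",tri([[255.79,236.52]],[[245.4,243.6]]),"knob",tri([[349.94,247.45]],[[347.67,249.18]]))
E
python3 m2.py
```

```text
scene button 162 [0.5251 0.1667 0.271 ] 0.2715 (array([526.7, 163.4]), 19.0)
scene sleeve 283 [0.5199 0.1695 0.2445] 0.2451 (array([527.2, 166. ]), 27.1)
scene head 1251 [0.5333 0.1724 0.2014] 0.2016 (array([550.1, 157.4]), 84.5)
top button 152 [0.5281 0.1649 0.2705] 0.2705 (array([528.1, 165.9]), 18.2)
top sleeve 167 [0.5271 0.1612 0.2443] 0.2447 (array([528.2, 166.1]), 27.2)
top head 1303 [0.538  0.1639 0.2008] 0.2008 (array([544.9, 161.5]), 77.4)
scene knob 69 [ 0.5129 -0.1032  0.0937] [ 0.5255 -0.0934  0.1015] (array([ 514.2, -104.9]), 12.1)
top knob 52 [ 0.5141 -0.1049  0.0951] [ 0.5247 -0.0944  0.1041] (array([ 514.1, -104.9]), 11.3)
scene plate 0.009 3954 ((578.7884521484375, 47.51930236816406), (370.0481872558594, 494.2496032714844), 86.56111145019531)
scene plate 0.0 14883 ((559.9013061523438, 31.54949951171875), (507.8182678222656, 491.2081604003906), 51.75041198730469)
scene plate 0.018 1983 ((576.8544921875, 81.865966796875), (456.37322998046875, 367.2662048339844), 40.1623420715332)
scene plate 0.026 587 ((554.6412353515625, 49.191314697265625), (338.7096252441406, 524.6
[... 274 characters left out ...]
plate 0.018 1190 ((538.094482421875, 48.4097900390625), (351.86688232421875, 167.65296936035156), 86.33390045166016)
top plate 0.026 188 ((528.8816528320312, 10.77239990234375), (270.4609680175781, 131.271728515625), 81.15010070800781)
scene bottle 807 ((473.10845947265625, -273.34832763671875), (61.97078323364258, 60.10825729370117), 76.50552368164062)
cap (array([127.8, 161.9]), 577.8) 0.12727178172765385
top bottle 437 ((474.6187744140625, -276.5527038574219), (62.64882278442383, 60.080745697021484), 78.04894256591797)
cap (array([ 468.7, -166.8]), 126.6) 0.12665671088384367
tri button [[0.52952493 0.1648212  0.26470649 0.00194237]] knob [[ 0.51486642 -0.10612886  0.08870159  0.00110597]]
```

Estimates (mm):

| Item | Value |
|---|---|
| Press axis | (527.5, 165.8) |
| Press yaw | about -2.8° |
| Post | (514, -105), so shuttle travel is about 9 |
| Nest now | (520, 15) |
| Bottle | (474, -275.5) |
| Bottle side yaw | about -12.7° |

The depth heights agree with the text. I'm moving to the sleeve now.

>>> apply_moves:
  series: "0 0 4 0 0 0 0;0 1 4 0 0 7 0;1 3 3 0 0 7 0;1.4 3.8 1 0 0 7 0;1.4 3.8 0 0 0 7 0;1.4 3.8 0 0 0 7 0;1.4 3.8 0 0 0 7 0;1.4 3.8 0 0 0 7 0;1.4 3.8 0 0 0 7 0;1.4 3.8 0 0 0 7 0;1.4 3.8 0 0 0 7 0;1.4 3.8 0 0 0 7 0"
  newtons: 40

```text
time: 1.1
ee_pos: [0.3783, -0.1824, 0.3488]
tool_rot: [0.63, 0.777, -0.008, 0.001]
wrist_force: [1.6, -1.4, 0.3]
opening: 0.0856
```

```bash
cat > st.py <<'E'
from h import *
from scipy.spatial.transform import Rotation as Ro
o=monitor.get_obs(); R=Ro.from_quat(o["tool_rot"]).as_matrix()
print("t",round(o["time"],2),"p",o["ee_pos"].round(4),"jaw",np.degrees(np.arctan2(R[1,1],R[0,1])).round(1),"z",R[:,2].round(3),"F",o["wrist_force"].round(1),"T",o["torque"].round(2),"op",round(o["opening"],4),"q",o["joint_positions"].round(2))
E
python3 st.py
```

```text
t 1.1 p [ 0.3783 -0.1824  0.3488] jaw 11.9 z [-0.009 -0.014 -1.   ] F [ 1.6 -1.4  0.3] T [-0.02 -0.03  0.06] op 0.0856 q [ 0.72  0.04 -0.42  1.81  0.03  1.3   0.5 ]
```

>>> apply_moves:
  series: "1.5 3.5 0 0 0 6 0;1.5 3.5 0 0 0 6 0;1.5 3.5 0 0 0 6 0;1.5 3.5 0 0 0 6 0;1.5 3.5 0 0 0 6 0;1.5 3.5 0 0 0 6 0;1.5 3.5 0 0 0 6 0;1.5 3.5 0 0 0 6 0;1.4 3.4 0 0 0 6 0;0.9 2 0 0 0 0 0;0 0 0 0 0 0 0"

```text
time: 2.02
ee_pos: [0.522, 0.1775, 0.3474]
tool_rot: [0.177, 0.984, -0.006, 0.004]
wrist_force: [0.1, 0.2, -0.6]
opening: 0.0856
```

```bash
python3 st.py
```

```text
t 2.02 p [0.522  0.1775 0.3474] jaw 69.6 z [ 0.006 -0.013 -1.   ] F [ 0.1  0.2 -0.6] T [ 0.   -0.02  0.01] op 0.0856 q [ 0.14  0.34 -0.79  1.52  0.26  1.38  0.55]
```

>>> apply_moves:
  series: "0.55 -1.17 0 0.75 0.35 0 0;0 0 0 0 0 0 0;0 0 -3 0 0 0 0;0 0 -3 0 0 0 0;0 0 0 0 0 0 0"

```text
time: 2.43
ee_pos: [0.5268, 0.1671, 0.2853]
tool_rot: [0.176, 0.984, 0.001, -0.0]
wrist_force: [-0.3, -0.8, -0.7]
opening: 0.0855
```

```bash
python3 st.py; python3 -c "
from h import *
snap('scene','c');snap('top','c')
a=cv2.imread('pics/c_scene.png')[150:330,170:370];b=cv2.imread('pics/c_top.png')[190:290,190:310]
cv2.imwrite('pics/c1.png',np.hstack([cv2.resize(a,(400,360)),cv2.resize(b,(400,360))]))"
```

```text
t 2.43 p [0.5268 0.1671 0.2853] jaw 69.7 z [-0.     0.001 -1.   ] F [-0.3 -0.8 -0.7] T [-0.06 -0.02 -0.01] op 0.0855 q [ 0.17  0.38 -0.78  1.62  0.28  1.25  0.55]
```

View pics/c1.png

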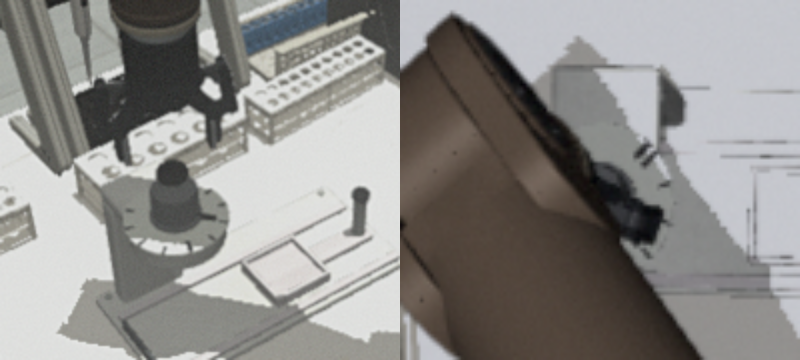

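The scene half (left) shows the button at about (172,172), with the open fingers at (122,150) and (212,130) straddling it above. In the top half the arm hides most of the head. I'm going down and gripping.

>>> apply_moves:
  series: "0.07 -0.13 -3 0 0 0 0;0 0 -2.5 0 0 0 0;0 0 -1.5 0 0 0 0;0 0 -0.2 0 0 0 0;0 0 0 0 0 0 0"

```text
time: 2.95
ee_pos: [0.5333, 0.1688, 0.2265]
tool_rot: [0.178, 0.984, 0.005, 0.008]
wrist_force: [0.1, -0.6, -0.5]
opening: 0.0856
```

```bash
python3 st.py
```

```text
t 2.95 p [0.5333 0.1688 0.2265] jaw 69.5 z [ 0.018  0.006 -1.   ] F [ 0.1 -0.6 -0.5] T [-0.02  0.07  0.02] op 0.0856 q [ 0.15  0.43 -0.76  1.71  0.33  1.11  0.51]
```

>>> apply_moves:
  series: "-0.5 -0.3 -0.6 -0.35 1 0 0;0 0 0 0 0 0 0;-0.1 0 -0.6 0 0 0 0;0 0 0 0 0 0 0"

```text
time: 3.28
ee_pos: [0.5292, 0.1667, 0.2194]
tool_rot: [0.178, 0.984, 0.001, 0.003]
wrist_force: [-0.0, -0.6, -0.7]
opening: 0.0853
```

```bash
python3 st.py
```

```text
t 3.28 p [0.5292 0.1667 0.2194] jaw 69.5 z [ 0.006  0.001 -1.   ] F [-0.  -0.6 -0.7] T [0.02 0.06 0.  ] op 0.0853 q [ 0.15  0.43 -0.76  1.72  0.33  1.11  0.5 ]
```

>>> apply_moves:
  series: "-0.2 -0.1 -0.7 0 0.3 0 0;0 0 0 0 0 0 0;0 0 0 0 0 0 0.3;0 0 0 0 0 0 0.6;0 0 0 0 0 0 1;0 0 0 0 0 0 1;0 0 0 0 0 0 1;0 0 0 0 0 0 1"
  newtons: 45

```text
time: 3.95
ee_pos: [0.5272, 0.1656, 0.2129]
tool_rot: [0.178, 0.984, 0.001, 0.001]
wrist_force: [-0.4, 0.2, -0.1]
opening: 0.0511
```

```bash
python3 st.py
```

```text
t 3.95 p [0.5272 0.1656 0.2129] jaw 69.4 z [ 0.001  0.001 -1.   ] F [-0.4  0.2 -0.1] T [ 0.03  0.02 -0.02] op 0.0511 q [ 0.15  0.44 -0.76  1.73  0.33  1.1   0.5 ]
```

>>> apply_moves:
  series: "0 0 0 0 0 -4 1;0 0 0 0 0 -5 1;0 0 0 0 0 -5 1;0 0 0 0 0 -5 1;0 0 0 0 0 -5 1;0 0 0 0 0 -5 1;0 0 0 0 0 0 1"

```text
time: 4.53
ee_pos: [0.5277, 0.1663, 0.2129]
tool_rot: [0.429, 0.903, 0.001, 0.001]
wrist_force: [-0.4, -0.2, -0.4]
opening: 0.0507
```

```bash
python3 st.py
```

```text
t 4.53 p [0.5277 0.1663 0.2129] jaw 39.2 z [ 0.003  0.002 -1.   ] F [-0.4 -0.2 -0.4] T [-0.12  0.13  0.08] op 0.0507 q [ 0.06  0.41 -0.63  1.74  0.27  1.08  0.03]
```

>>> apply_moves:
  series: "0 0 0 0 0 -5 1;0 0 0 0 0 -5 1;0 0 0 0 0 -5 1;0 0 0 0 0 -5 1;0 0 0 0 0 -5 1;0 0 0 0 0 -5 1;0 0 0 0 0 -5 1;0 0 0 0 0 -5 1;0 0 0 0 0 -5 1;0 0 0 0 0 -5 1;0 0 0 0 0 0 1"

```text
time: 5.45
ee_pos: [0.5292, 0.1666, 0.2129]
tool_rot: [0.773, 0.635, 0.002, 0.002]
wrist_force: [-1.4, -0.6, 1.6]
opening: 0.051
```

```bash
python3 st.py
```

```text
t 5.45 p [0.5292 0.1666 0.2129] jaw -11.2 z [ 0.005 -0.002 -1.   ] F [-1.4 -0.6  1.6] T [-0.15  0.31 -0.  ] op 0.051 q [-0.08  0.37 -0.44  1.75  0.18  1.05 -0.77]
```

>>> apply_moves:
  series: "-0.15 -0.05 0 0 0.2 -5 1;0 0 0 0 0 -5 1;0 0 0 0 0 -5 1;0 0 0 0 0 -5 1;0 0 0 0 0 -5 1;0 0 0 0 0 -5 1;0 0 0 0 0 -5 1;0 0 0 0 0 -4.5 1;0 0 0 0 0 0 1;0 0 0 0 0 0 1"

```text
time: 6.28
ee_pos: [0.5301, 0.166, 0.2129]
tool_rot: [0.938, 0.346, 0.001, 0.003]
wrist_force: [-0.1, 0.0, 1.5]
opening: 0.051
```

```bash
python3 st.py
```

```text
t 6.28 p [0.5301 0.166  0.2129] jaw -49.5 z [ 0.004 -0.004 -1.   ] F [-0.1  0.   1.5] T [ 0.06  0.11 -0.07] op 0.051 q [-0.18  0.36 -0.29  1.75  0.12  1.05 -1.38]
```

Within about 1° of the target. I'm releasing and going up clear.

>>> apply_moves:
  series: "0 0 0 0 0 -1 1;0 0 0 0 0 0 0.6;0 0 0 0 0 0 0;0 0 0 0 0 0 0;0 0 0 0 0 0 0;0 0 0 0 0 0 0;0 0 2 0 0 0 0;0 0 2 0 0 0 0;0 0 3 0 0 0 0;0 0 3 0 0 0 0;0 0 3 0 0 0 0;0 0 1 0 0 0 0"

```text
time: 7.28
ee_pos: [0.5263, 0.1655, 0.3544]
tool_rot: [0.938, 0.347, -0.004, 0.002]
wrist_force: [0.4, 0.0, 0.1]
opening: 0.0856
```

```bash
python3 st.py
```

```text
t 7.28 p [0.5263 0.1655 0.3544] jaw -49.5 z [-0.005 -0.007 -1.   ] F [0.4 0.  0.1] T [-0.01 -0.01  0.01] op 0.0856 q [-0.18  0.26 -0.3   1.53  0.08  1.37 -1.34]
```

>>> apply_moves:
  series: "-0.5 -3.9 0 0 0 4 0;-0.5 -4 0 0 0 4 0;-0.5 -4 -1 0 0 4 0;-0.5 -4 -1 0 0 4 0;-0.5 -4 -1 0 0 4 0;-0.5 -4 -1 0 0 4 0;-0.5 -4 -1 0 0 4 0;-0.5 -4 -1 0 0 4 0;-0.5 -4 -1 0 0 4 0;-0.5 -4 -1 0 0 1 0;-0.4 -3 -1 0 0 0 0;0 0 0 0 0 0 0"

```text
time: 8.28
ee_pos: [0.467, -0.2677, 0.2701]
tool_rot: [0.764, 0.646, 0.004, 0.003]
wrist_force: [-1.3, -0.7, -0.3]
opening: 0.0854
```

```bash
python3 st.py
cat > z.py <<'E'
from h import *
import sys
def crop(n,tag,b,k):
    a=cv2.imread(f"pics/{tag}_{n}.png")[b[1]:b[3],b[0]:b[2]]; cv2.imwrite(f"pics/{tag}_{n}_z.png",cv2.resize(a,None,fx=k,fy=k,interpolation=cv2.INTER_CUBIC))
tag=sys.argv[1]
if len(sys.argv)==2: snap("scene",tag);snap("top",tag)
crop("top",tag,(220,215,285,275),7); crop("scene",tag,(200,180,440,350),3.3)
E
python3 z.py d
```

```text
t 8.28 p [ 0.467  -0.2677  0.2701] jaw -9.6 z [ 0.009  0.001 -1.   ] F [-1.3 -0.7 -0.3] T [-0.03  0.1   0.02] op 0.0854 q [ 0.52  0.26 -0.12  1.73  0.03  1.14  0.22]
```

View pics/d_top_z.png

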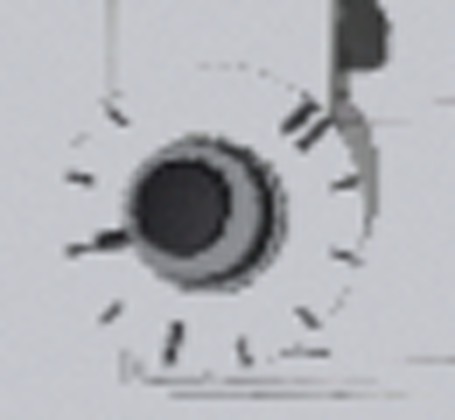

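View pics/d_scene_z.png

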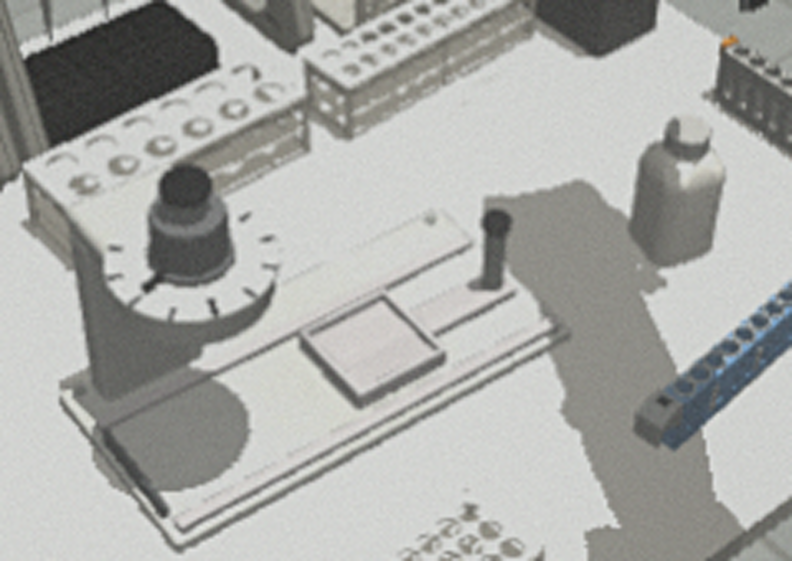

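The sleeve pointer is at (112,240) in the top crop, in line with mark 7 at (78,250), two marks clockwise of the long bar at (175,342). The bottle is still standing and the shuttle has not moved. Next I go down to the bottle.

>>> apply_moves:
  series: "0.68 -0.78 -2 0 0.5 -3 0;0 0 -3 0 0 0 0;0 0 -3 0 0 0 0;0 0 -2 0 0 0 0;0 0 0 0 0 0 0"

```text
time: 8.8
ee_pos: [0.4823, -0.2622, 0.173]
tool_rot: [0.776, 0.63, 0.006, 0.003]
wrist_force: [-0.7, 0.6, -0.1]
opening: 0.0855
```

```bash
python3 st.py
```

```text
t 8.8 p [ 0.4823 -0.2622  0.173 ] jaw -11.9 z [ 0.014  0.003 -1.   ] F [-0.7  0.6 -0.1] T [0.04 0.08 0.04] op 0.0855 q [ 0.5   0.37 -0.12  1.84  0.04  0.93  0.15]
```

>>> apply_moves:
  series: "-0.85 -1.33 0 0 0.8 -0.8 0;0 0 0 0 0 0 0;0 0 0 0 0 0 0"

```text
time: 9.05
ee_pos: [0.4757, -0.2725, 0.1756]
tool_rot: [0.779, 0.627, 0.002, -0.001]
wrist_force: [1.2, -0.0, -0.2]
opening: 0.0855
```

```bash
python3 st.py; python3 z.py e
```

```text
t 9.05 p [ 0.4757 -0.2725  0.1756] jaw -12.4 z [ 0.001  0.004 -1.   ] F [ 1.2 -0.  -0.2] T [ 0.03 -0.    0.02] op 0.0855 q [ 0.51  0.37 -0.11  1.82  0.04  0.95  0.16]
```

View pics/e_scene.png

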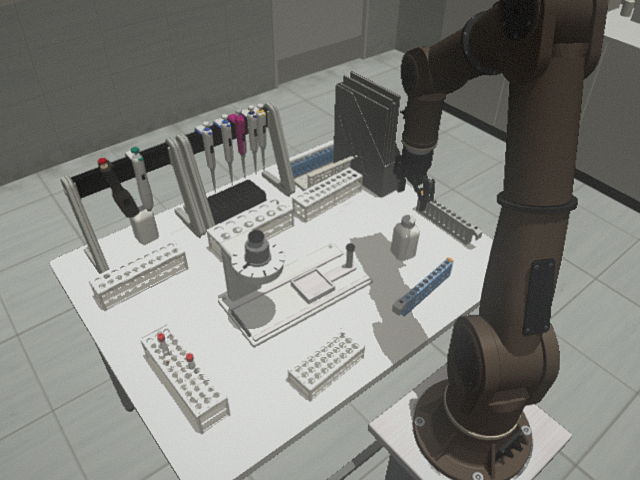

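The scene view shows the fingers around (405,180) and (428,195), above the bottle cap at (406,221).

```bash
python3 -c "
from h import *
print(proj('scene',[[.4757,-.2725,.19],[.4738,-.2755,.128],[.518,-.282,.19],[.434,-.263,.19]]))"
```

```text
[[409.65699401 199.76420806]
 [408.14775911 218.13900303]
 [400.57981996 190.73538591]
 [418.93074679 209.0581883 ]]
```

>>> apply_moves:
  series: "-0.15 -0.25 -2 -0.2 0 0 0;0 0 -2 0 0 0 0;0 0 0 0 0 0 0;0 0 0 0 0 0 0"

```text
time: 9.48
ee_pos: [0.4775, -0.2764, 0.1399]
tool_rot: [0.779, 0.627, 0.003, 0.005]
wrist_force: [0.4, -0.2, 0.5]
opening: 0.0854
```

```bash
python3 st.py
```

```text
t 9.48 p [ 0.4775 -0.2764  0.1399] jaw -12.4 z [ 0.01  -0.004 -1.   ] F [ 0.4 -0.2  0.5] T [0.02 0.01 0.01] op 0.0854 q [ 0.51  0.41 -0.11  1.87  0.06  0.86  0.16]
```

>>> apply_moves:
  series: "-0.37 0.1 0 -0.2 0.55 0 0;0 0 0 0 0 0 0"

```text
time: 9.65
ee_pos: [0.4743, -0.2755, 0.1419]
tool_rot: [0.779, 0.627, -0.002, 0.004]
wrist_force: [0.4, -0.1, 0.4]
opening: 0.0852
```

```bash
python3 st.py; python3 -c "
from h import *
snap('scene','f'); a=cv2.imread('pics/f_scene.png')[140:280,340:500]; cv2.imwrite('pics/f_z.png',cv2.resize(a,None,fx=4.2,fy=4.2,interpolation=cv2.INTER_CUBIC))"
```

```text
t 9.65 p [ 0.4743 -0.2755  0.1419] jaw -12.4 z [ 0.001 -0.008 -1.   ] F [ 0.4 -0.1  0.4] T [ 0.02 -0.02 -0.01] op 0.0852 q [ 0.5   0.41 -0.1   1.87  0.06  0.87  0.15]
```

View pics/f_z.png

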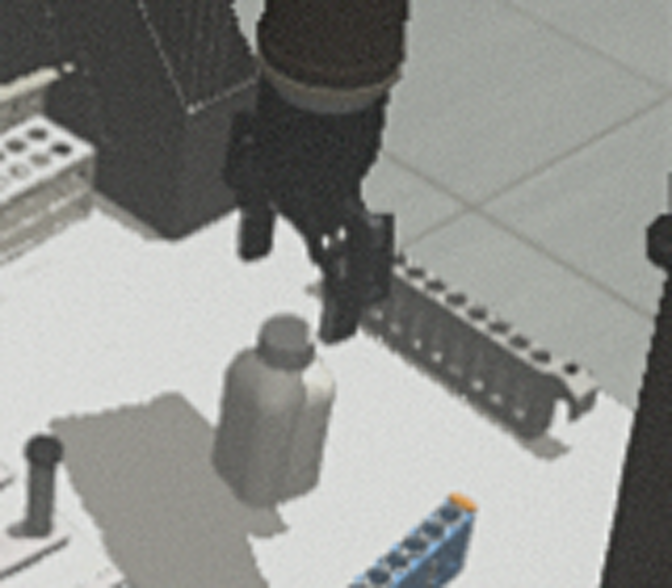

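In the crop the fingertips are at (255,250) and (340,330), straddling the cap at (287,330). I'm going down in short steps.

>>> apply_moves:
  series: "-0.1 0.05 -2 -0.4 0.2 -0.3 0;-0.15 0 -2 0 0.2 0 0;-0.15 0 -1 0 0.2 0 0;-0.1 0 0 0 0 0 0;0 0 0 0 0 0 0"

```text
time: 10.12
ee_pos: [0.4727, -0.2765, 0.0955]
tool_rot: [0.781, 0.625, -0.007, 0.007]
wrist_force: [-0.4, -0.6, -0.6]
opening: 0.0853
```

```bash
python3 st.py
```

```text
t 10.12 p [ 0.4727 -0.2765  0.0955] jaw -12.7 z [-0.001 -0.02  -1.   ] F [-0.4 -0.6 -0.6] T [ 0.05 -0.02  0.04] op 0.0853 q [ 0.49  0.46 -0.09  1.92  0.09  0.76  0.12]
```

>>> apply_moves:
  series: "0 0.1 -1 1.1 0 0 0;-0.1 0 -1.5 0 0.1 0 0;0 0 -0.5 0 0 0 0;0 0 0 0 0 0 0"

```text
time: 10.45
ee_pos: [0.4739, -0.2765, 0.0669]
tool_rot: [0.781, 0.625, 0.001, 0.0]
wrist_force: [-0.3, -0.4, -0.1]
opening: 0.0854
```

```bash
python3 st.py
```

```text
t 10.45 p [ 0.4739 -0.2765  0.0669] jaw -12.7 z [ 0.002  0.001 -1.   ] F [-0.3 -0.4 -0.1] T [0.01 0.04 0.03] op 0.0854 q [ 0.51  0.51 -0.1   1.93  0.07  0.7   0.14]
```

>>> apply_moves:
  series: "0 0 0 0 0 0 0.2;0 0 0 0 0 0 0.4;0 0 0 0 0 0 0.6;0 0 0 0 0 0 0.8;0 0 0 0 0 0 1;0 0 0 0 0 0 1;0 0 0 0 0 0 1;0 0 0 0 0 0 1"
  newtons: 35

```text
time: 11.12
ee_pos: [0.4748, -0.2772, 0.0691]
tool_rot: [0.781, 0.624, 0.002, 0.001]
wrist_force: [0.5, 0.8, -1.8]
opening: 0.058
```

```bash
python3 st.py
```

```text
t 11.12 p [ 0.4748 -0.2772  0.0691] jaw -12.7 z [ 0.004  0.    -1.   ] F [ 0.5  0.8 -1.8] T [0.03 0.   0.02] op 0.058 q [ 0.51  0.51 -0.1   1.93  0.07  0.71  0.14]
```

>>> apply_moves:
  series: "0 0 1 0 0 0 1;0 0 2 0 0 0 1;0 0 3 0 0 0 1;0 0 3 0 0 0 1;0 0 3 0 0 0 1;0 0 2 0 0 0 1;0 0 0 0 0 0 1"

```text
time: 11.7
ee_pos: [0.4717, -0.2751, 0.2174]
tool_rot: [0.781, 0.625, 0.001, -0.001]
wrist_force: [0.8, -0.8, -1.0]
opening: 0.0582
```

```bash
python3 st.py; python3 -c "
from h import *
print(plane('top',[[308.4,249.7],[347.67,249.18]],.0305))
im,d=snap('scene','g'); snap('top','g')
a=cv2.imread('pics/g_scene.png')[140:340,280:480]; cv2.imwrite('pics/g_z.png',cv2.resize(a,None,fx=3,fy=3,interpolation=cv2.INTER_CUBIC))
a=cv2.imread('pics/a_top.png')[230:270,285:335]; cv2.imwrite('pics/g_n.png',cv2.resize(a,None,fx=14,fy=14,interpolation=cv2.INTER_CUBIC))"
```

```text
t 11.7 p [ 0.4717 -0.2751  0.2174] jaw -12.7 z [-0.     0.003 -1.   ] F [ 0.8 -0.8 -1. ] T [-0.08 -0.05  0.02] op 0.0582 q [ 0.52  0.33 -0.11  1.78  0.04  1.04  0.17]
[[ 0.51970319  0.01269789  0.0305    ]
 [ 0.51767508 -0.10862195  0.0305    ]]
```

View pics/g_z.png

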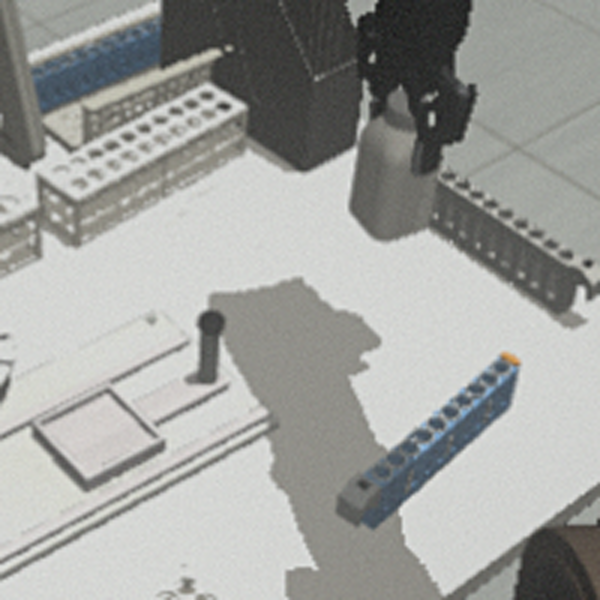

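View pics/g_n.png

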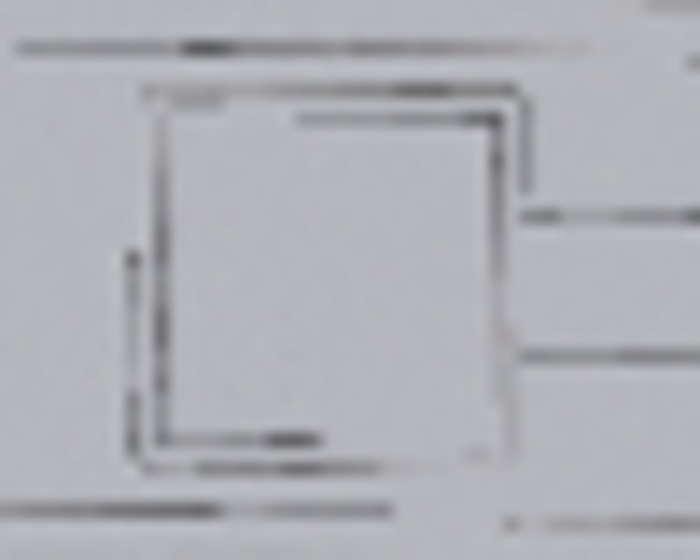

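The bottle hangs upright in the grip, at (395,175) in the crop. The nest's inner edges give a centre within 1.5 mm of the one worked out from the knob. I'm carrying it over.

>>> apply_moves:
  series: "0.3 2 0 0 0 1 1;0.6 3.4 0 0 0 1.5 1;0.6 3.4 0 0 0 1.5 1;0.6 3.4 0 0 0 1.5 1;0.6 3.4 0 0 0 1.5 1;0.6 3.4 0 0 0 1.5 1;0.6 3.4 0 0 0 1.4 1;0.5 3 0 0 0 0 1;0.3 2 0 0 0 0 1;0 0 0 0 0 0 1"

```text
time: 12.63
ee_pos: [0.5057, 0.01, 0.2002]
tool_rot: [0.723, 0.69, -0.008, -0.012]
wrist_force: [0.8, 0.2, -1.7]
opening: 0.058
```

```bash
python3 st.py
```

```text
t 12.63 p [0.5057 0.01   0.2002] jaw -2.7 z [-0.028  0.005 -1.   ] F [ 0.8  0.2 -1.7] T [ 0.   -0.06 -0.01] op 0.058 q [ 0.1   0.31 -0.28  1.86  0.09  1.01 -0.26]
```

>>> apply_moves:
  series: "1.4 0.4 0 -0.3 -1.6 0 1;0 0 0 0 0 0 1;0 0 -2 0 0 0 1;0 0 -2 0 0 0 1;0 0 -2 0 0 0 1;0 0 0 0 0 0 1"

```text
time: 13.13
ee_pos: [0.52, 0.011, 0.1344]
tool_rot: [0.724, 0.69, -0.001, 0.001]
wrist_force: [-0.4, -0.2, -1.5]
opening: 0.0581
```

```bash
python3 st.py
```

```text
t 13.13 p [0.52   0.011  0.1344] jaw -2.8 z [-0.    -0.003 -1.   ] F [-0.4 -0.2 -1.5] T [-0.03  0.03 -0.01] op 0.0581 q [ 0.08  0.39 -0.26  1.93  0.14  0.84 -0.31]
```

>>> apply_moves:
  series: "0 0.35 -1 0.2 0 0 1;0 0 -0.5 0 0 0 1;0 0 0 0 0 0 1"

```text
time: 13.38
ee_pos: [0.5197, 0.011, 0.1186]
tool_rot: [0.725, 0.688, -0.001, -0.0]
wrist_force: [0.3, 0.4, -2.4]
opening: 0.0583
```

```bash
python3 st.py;  python3 -c "
from h import *
snap('scene','i'); snap('top','i')
a=cv2.imread('pics/i_scene.png')[160:340,230:410]; cv2.imwrite('pics/i_z.png',cv2.resize(a,None,fx=3.3,fy=3.3,interpolation=cv2.INTER_CUBIC))"
```

```text
t 13.38 p [0.5197 0.011  0.1186] jaw -3.0 z [-0.003 -0.001 -1.   ] F [ 0.3  0.4 -2.4] T [-0.   -0.01 -0.03] op 0.0583 q [ 0.07  0.41 -0.26  1.94  0.14  0.81 -0.32]
```

View pics/i_z.png

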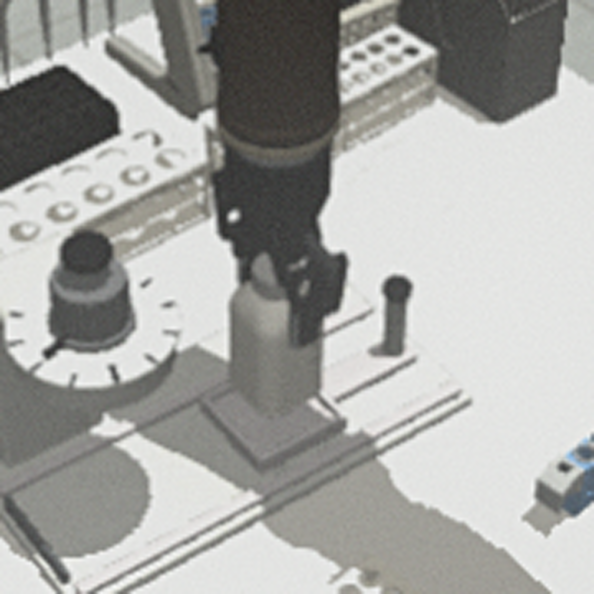

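The bottle is over the tray, with its foot at about (273,412) in the crop and the tray spanning (203–345, 385–465). I'm lowering it.

>>> apply_moves:
  series: "0 0.35 0 0 0 0.2 1;0 0.1 -0.8 0 0 0 1;0 0 -0.8 0 0 0 1;0 0 -0.6 0 0 0 1;0 0 0 0 0 0 1"

```text
time: 13.9
ee_pos: [0.5222, 0.016, 0.0984]
tool_rot: [0.724, 0.689, 0.001, 0.002]
wrist_force: [-0.2, -0.8, -1.8]
opening: 0.0581
```

```bash
python3 st.py
```

```text
t 13.9 p [0.5222 0.016  0.0984] jaw -2.8 z [ 0.004 -0.001 -1.   ] F [-0.2 -0.8 -1.8] T [-0.06  0.01 -0.02] op 0.0581 q [ 0.06  0.44 -0.25  1.96  0.16  0.75 -0.34]
```

>>> apply_moves:
  series: "-0.2 -0.1 -0.4 0 0.2 0 1;0 0 -0.3 0 0 0 1;0 0 -0.2 0 0 0 1;0 0 0 0 0 0 1"

```text
time: 14.23
ee_pos: [0.5212, 0.0151, 0.0901]
tool_rot: [0.724, 0.69, 0.001, 0.001]
wrist_force: [-0.1, 0.3, -1.7]
opening: 0.058
```

```bash
python3 st.py
```

```text
t 14.23 p [0.5212 0.0151 0.0901] jaw -2.8 z [ 0.003 -0.001 -1.   ] F [-0.1  0.3 -1.7] T [ 0.03 -0.01 -0.08] op 0.058 q [ 0.06  0.45 -0.25  1.97  0.17  0.74 -0.34]
```

>>> apply_moves:
  series: "0 0 -0.2 0 0 0 1;0 0 0 0 0 0 1"

```text
time: 14.4
ee_pos: [0.5218, 0.0152, 0.0903]
tool_rot: [0.724, 0.69, 0.001, 0.002]
wrist_force: [1.1, 0.2, -1.4]
opening: 0.0579
```

>>> apply_moves:
  series: "0 0 -0.2 0 0 0 1;0 0 0 0 0 0 1"

```text
time: 14.57
ee_pos: [0.5227, 0.0152, 0.09]
tool_rot: [0.724, 0.69, 0.002, 0.003]
wrist_force: [-0.5, 0.0, -2.4]
opening: 0.0584
```

>>> apply_moves:
  series: "-0.2 0 -0.5 0 0.2 0 1;0 0 0 0 0 0 1"

```text
time: 14.73
ee_pos: [0.5242, 0.0158, 0.0889]
tool_rot: [0.724, 0.69, 0.004, 0.004]
wrist_force: [-0.3, 0.9, -2.1]
opening: 0.058
```

```bash
python3 st.py
```

```text
t 14.73 p [0.5242 0.0158 0.0889] jaw -2.8 z [ 0.011 -0.002 -1.   ] F [-0.3  0.9 -2.1] T [-0.02  0.03 -0.05] op 0.058 q [ 0.05  0.45 -0.25  1.97  0.17  0.73 -0.35]
```

```bash
python3 -c "
from h import *
snap('scene','j')
a=cv2.imread('pics/j_scene.png')[220:320,270:370]; cv2.imwrite('pics/j_z.png',cv2.resize(a,None,fx=6,fy=6,interpolation=cv2.INTER_CUBIC))"; python3 st.py
```

```text
t 14.78 p [0.5245 0.0159 0.0889] jaw -2.8 z [ 0.012 -0.001 -1.   ] F [-0.   0.8 -1.5] T [ 0.01 -0.05 -0.07] op 0.0581 q [ 0.05  0.45 -0.25  1.97  0.17  0.73 -0.35]
```

View pics/j_z.png

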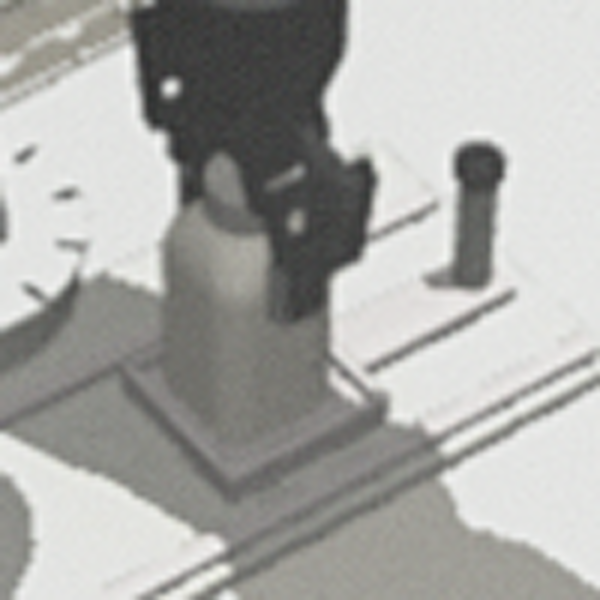

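The bottle's foot is inside the lip: its near bottom corner is at (240,435) and the tray's at (230,490). It sits about 4 mm too far in +x, so I'm correcting that, then lowering.

>>> apply_moves:
  series: "-0.5 -0.1 0 0 0.7 0 1;0 0 0 0 0 0 1;0 0 0 0 0 0 1"

```text
time: 15.03
ee_pos: [0.5187, 0.0145, 0.0882]
tool_rot: [0.724, 0.69, -0.001, -0.0]
wrist_force: [-0.5, -0.1, 7.2]
opening: 0.058
```

```bash
python3 st.py
```

```text
t 15.03 p [0.5187 0.0145 0.0882] jaw -2.8 z [-0.002 -0.002 -1.   ] F [-0.5 -0.1  7.2] T [ 0.06 -0.   -0.02] op 0.058 q [ 0.06  0.45 -0.25  1.97  0.17  0.74 -0.34]
```

Now it bears on the floor (Fz +7 N) with the tool upright and centred. I'm releasing and retracting.

>>> apply_moves:
  series: "0 0 0 0 0 0 0.7;0 0 0 0 0 0 0.4;0 0 0 0 0 0 0;0 0 0 0 0 0 0;0 0 0 0 0 0 0;0 0 0 0 0 0 0"

```text
time: 15.53
ee_pos: [0.5183, 0.0144, 0.0872]
tool_rot: [0.724, 0.689, -0.002, -0.001]
wrist_force: [-0.2, -0.0, 0.1]
opening: 0.0855
```

```bash
python3 st.py
```

```text
t 15.53 p [0.5183 0.0144 0.0872] jaw -2.8 z [-0.004 -0.001 -1.   ] F [-0.2 -0.   0.1] T [ 0.01 -0.03 -0.01] op 0.0855 q [ 0.06  0.46 -0.25  1.97  0.16  0.74 -0.34]
```

>>> apply_moves:
  series: "0 0 1 0 -0.2 0 0;0 0 2 0 0 0 0;0 0 3 0 0 0 0;0 0 3 0 0 0 0;0 0 3 0 0 0 0;0 0 3 0 0 0 0;0 -3 2 0 0 0 0;0 -4 0 0 0 0 0.5;0 -4 0 0 0 0 1;0 -4 0 0 0 0 1;0 -3 0 0 0 0 1;0 0 0 0 0 0 1"

```text
time: 16.53
ee_pos: [0.5138, -0.1691, 0.2749]
tool_rot: [0.72, 0.694, 0.002, 0.003]
wrist_force: [0.2, 0.3, -0.6]
opening: 0.0254
```

```bash
python3 st.py;  python3 -c "
from h import *
snap('scene','k');snap('top','k')
a=cv2.imread('pics/k_scene.png')[200:330,230:400]; cv2.imwrite('pics/k_z.png',cv2.resize(a,None,fx=4.4,fy=4.4,interpolation=cv2.INTER_CUBIC))"
```

```text
t 16.53 p [ 0.5138 -0.1691  0.2749] jaw -2.2 z [ 0.006 -0.002 -1.   ] F [ 0.2  0.3 -0.6] T [-0.05  0.04 -0.01] op 0.0254 q [ 0.36  0.27 -0.18  1.71  0.05  1.16  0.13]
```

View pics/k_z.png

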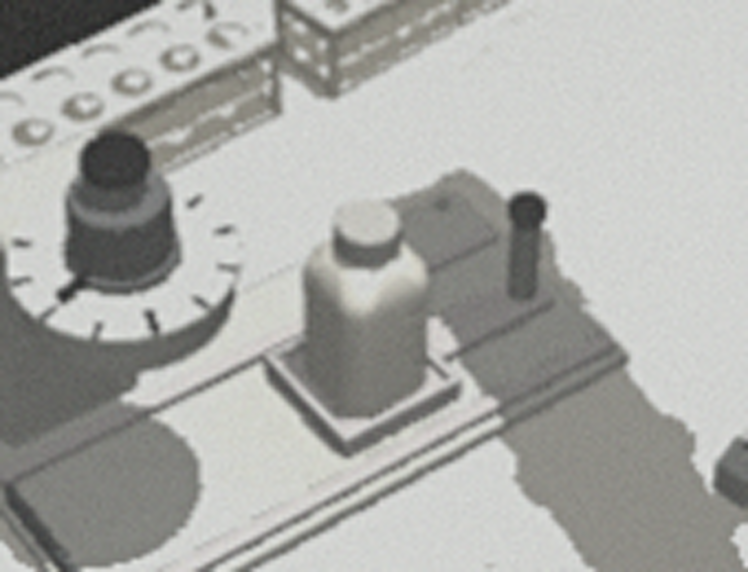

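View pics/k_top.png

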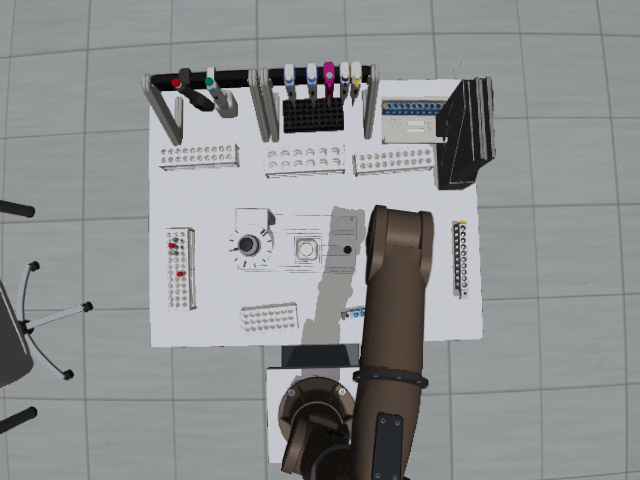

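The bottle stands upright in the nest, at (365,320) in the crop and seen within the tray lips; the top view has it at (307,249). The post is at (348,250). I'm going down behind the post with shut fingers.

>>> apply_moves:
  series: "0 0 -3 0 0.3 0 1;0 0 -3.5 0 0 0 1;-0.1 0 -3.5 0 0.2 0 1;-0.1 0 -3.5 0 0.2 0 1;-0.1 0 -3 0 0.2 0 1;-0.1 0 -2 0 0.2 0 1;0 0 0 0 0 0 1"

```text
time: 17.22
ee_pos: [0.5131, -0.1494, 0.0888]
tool_rot: [0.714, 0.7, 0.001, -0.003]
wrist_force: [-1.3, 0.4, 0.9]
opening: -0.0
```

```bash
python3 st.py
```

```text
t 17.22 p [ 0.5131 -0.1494  0.0888] jaw -1.1 z [-0.002  0.006 -1.   ] F [-1.3  0.4  0.9] T [0.01 0.06 0.  ] op -0.0 q [ 0.32  0.47 -0.18  1.94  0.11  0.75  0.06]
```

>>> apply_moves:
  series: "0.1 -0.8 -1.2 0.3 0 -1.5 1;0 -0.3 -1.2 0 0.1 0 1;0 -0.2 -1 0 0.1 0 1;0 0 0 0 0 0 1;0 0 0 0 0 0 1"

```text
time: 17.63
ee_pos: [0.5168, -0.1561, 0.0564]
tool_rot: [0.72, 0.694, 0.004, -0.006]
wrist_force: [-0.5, -0.1, 0.7]
opening: -0.0001
```

```bash
python3 st.py; python3 -c "
from h import *
snap('scene','l')
a=cv2.imread('pics/l_scene.png')[190:310,290:430]; cv2.imwrite('pics/l_z.png',cv2.resize(a,None,fx=5,fy=5,interpolation=cv2.INTER_CUBIC))"
```

```text
t 17.63 p [ 0.5168 -0.1561  0.0564] jaw -2.0 z [-0.003  0.015 -1.   ] F [-0.5 -0.1  0.7] T [-0.03  0.04  0.03] op -0.0001 q [ 0.33  0.52 -0.17  1.95  0.11  0.69  0.06]
```

View pics/l_z.png

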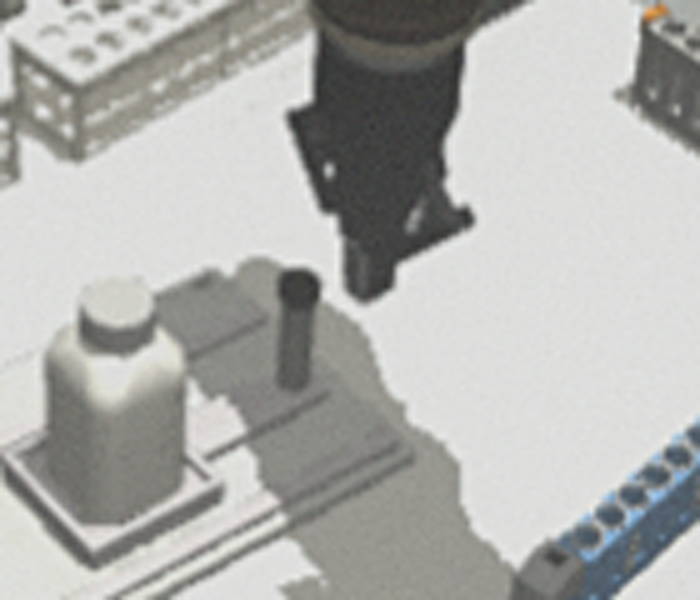

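```bash
python3 -c "
from h import *
print((proj('scene',[[.5168,-.1561,.0564],[.5142,-.105,.09],[.5142,-.105,.056]])-[290,190])*5)"
```

```text
[[362.92893613 290.53564922]
 [297.9806439  286.94194928]
 [294.8779945  334.27411217]]
```

>>> apply_moves:
  series: "-0.3 1 0 -0.9 0 -0.8 1;0 1 0 0 0 0 1;0.05 0.8 0 0 0 0 1;0.05 0.8 0 0 0 0 1;0.05 0.8 0 0 0 0 1;0.05 0.8 0 0 0 0 1"

```text
time: 18.18
ee_pos: [0.5174, -0.1033, 0.0599]
tool_rot: [0.725, 0.689, -0.001, 0.002]
wrist_force: [0.1, -2.0, -1.5]
opening: -0.0001
```

```bash
python3 st.py
```

```text
t 18.18 p [ 0.5174 -0.1033  0.0599] jaw -2.9 z [ 0.002 -0.004 -1.   ] F [ 0.1 -2.  -1.5] T [-0.46  0.1  -0.04] op -0.0001 q [ 0.21  0.5  -0.16  1.98  0.13  0.67 -0.08]
```

>>> apply_moves:
  series: "0.02 1 0 0 0 0 1;0.02 1.2 0 0 0 0 1;0.05 1.2 0 0 0 0 1;0.05 1.2 0 0 0 0 1;0.05 1.2 0 0 0 0 1;0.05 1.2 0 0 0 0 1"

```text
time: 18.68
ee_pos: [0.521, -0.0277, 0.0602]
tool_rot: [0.726, 0.688, -0.0, 0.003]
wrist_force: [1.9, -1.9, -0.7]
opening: 0.0001
```

```bash
python3 st.py;  python3 -c "
from h import *
snap('scene','n')
a=cv2.imread('pics/n_scene.png')[190:330,210:390]; cv2.imwrite('pics/n_z.png',cv2.resize(a,None,fx=4,fy=4,interpolation=cv2.INTER_CUBIC))"
```

```text
t 18.68 p [ 0.521  -0.0277  0.0602] jaw -3.0 z [ 0.004 -0.004 -1.   ] F [ 1.9 -1.9 -0.7] T [-0.47 -0.18 -0.05] op 0.0001 q [ 0.07  0.49 -0.16  2.    0.13  0.66 -0.23]
```

View pics/n_z.png

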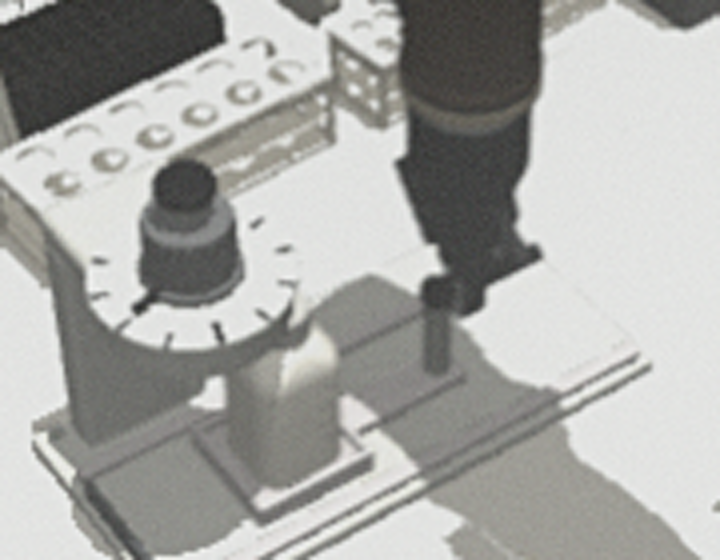

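The fingers at (465,290) are pushing the post at (437,290). The bottle is upright and going under the head at (285,400), with about 50 mm left.

>>> apply_moves:
  series: "0.02 1 0 0 0 0 1;0.02 1 0 0 0 0 1;0.02 0.8 0 0 0 0 1;0.02 0.6 0 0 0 0 1;0 0.4 0 0 0 0 1"

```text
time: 19.15
ee_pos: [0.5228, 0.0178, 0.0606]
tool_rot: [0.724, 0.69, 0.001, 0.003]
wrist_force: [1.0, -2.0, -0.3]
opening: -0.0003
```

>>> apply_moves:
  series: "0 0.5 0 0 0 0 1;0 0.5 0 0 0 0 1"

```text
time: 19.32
ee_pos: [0.5228, 0.0226, 0.0607]
tool_rot: [0.725, 0.689, -0.001, 0.005]
wrist_force: [1.5, -33.4, 5.7]
opening: -0.0001
```

>>> apply_moves:
  series: "0 0.5 0 0 0 0 1;0 0.5 0 0 0 0 1"

```text
time: 19.48
ee_pos: [0.5226, 0.0219, 0.0608]
tool_rot: [0.729, 0.685, -0.006, 0.008]
wrist_force: [0.9, -16.8, 3.1]
opening: 0.0
```

The stop is reached: Fy went to -33 N at y 0.0226, and 0.023 was predicted. I'm backing off, rising and looking.

>>> apply_moves:
  series: "0 -1.5 0 0 0 0 1;0 -3 0 0 0 0 1;0 -3 1 0 0 0 1;0 -2 3 0 0 0 1;0 -1 4 0 0 0 1;0 0 4 0 0 0 1;0 0 4 0 0 0 1;0 0 4 0 0 0 1;0 0 4 0 0 0 1;0 0 3 0 0 0 1;0 0 0 0 0 0 1"

```text
time: 20.4
ee_pos: [0.5137, -0.0873, 0.3416]
tool_rot: [0.73, 0.683, -0.009, 0.004]
wrist_force: [-0.2, -0.9, -0.5]
opening: 0.0
```

```bash
python3 st.py;  python3 - <<'E'
from h import *
import subprocess
subprocess.run(["python3","z.py","p"])
from m2 import *
for n,b in(("scene",(300,225,350,290)),("top",(290,236,325,265))):
    P,C,u=cloud("p",n,b); q=P[(P[:,2]>.08)&(P[:,2]<.11)&(abs(P[:,0]-.52)<.04)&(abs(P[:,1]-.045)<.04)]
    if len(q): print(n,"knob",len(q),q.mean(0).round(4),circ(q))
E
```

```text
t 20.4 p [ 0.5137 -0.0873  0.3416] jaw -3.8 z [-0.007 -0.018 -1.   ] F [-0.2 -0.9 -0.5] T [ 0.03 -0.1   0.  ] op 0.0 q [ 0.18  0.2  -0.16  1.63  0.05  1.32 -0.05]
this script no longer has the robotException ignored in: <_io.TextIOWrapper mode='rw' encoding='UTF-8'>
Traceback (most recent call last):
BrokenPipeError: [Errno 32] Broken pipe
```

View pics/p_scene_z.png

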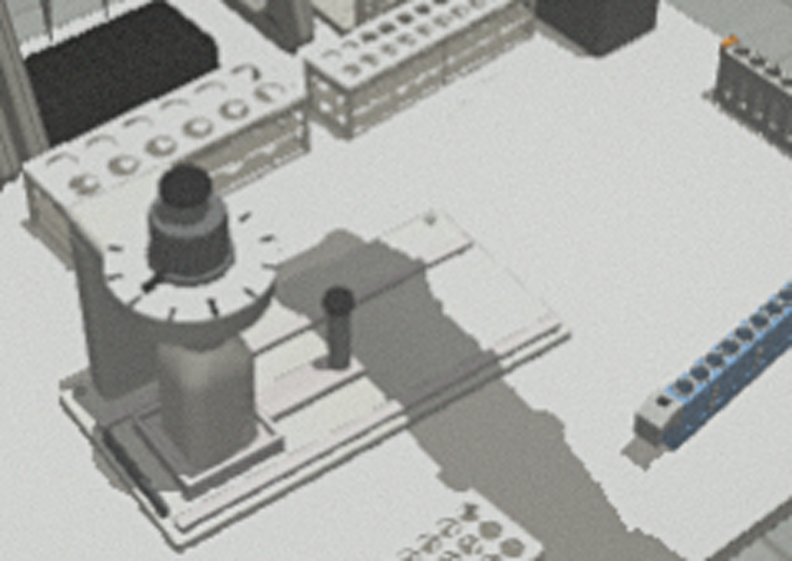

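View pics/p_top_z.png

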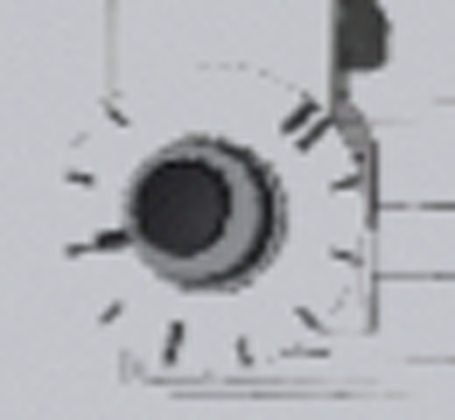

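The shuttle is in, with the post at (338,330) in the crop and the bottle upright under the head at (207,400). The sleeve is still at 7. I'm checking the knob position.

Run:
```python
from m2 import *
for n,b in(("scene",(285,255,320,300)),("top",(280,236,325,265))):
    P,C,u=cloud("p",n,b); q=P[(P[:,2]>.08)&(P[:,2]<.11)&(abs(P[:,0]-.52)<.04)&(abs(P[:,1]-.045)<.04)]
    if len(q): 
        c=circ(q); print(n,len(q),c, np.hypot(*(np.array(c[0])-[527.5,165.8])))
```

```text
scene 79 (array([521.7,  46.9]), 12.1) 119.04137936028799
top 52 (array([521.6,  45.3]), 11.3) 120.64435336972885
```

>>> apply_moves:
  series: "0.1 3.5 0 1 -0.4 0.5 1;0.1 4 0 0 0 0 1;0.1 4 0 0 0 0 1;0.1 4 0 0 0 0 1;0.1 4 0 0 0 0 1;0.1 4 0 0 0 0 1;0.1 2 0 0 0 0 1;0 0 0 0 0 0 1;0 0 0 0 0 0 1"

```text
time: 21.25
ee_pos: [0.5082, 0.1761, 0.3211]
tool_rot: [0.729, 0.685, -0.013, -0.009]
wrist_force: [-0.1, -1.4, -1.4]
opening: 0.0002
```

```bash
python3 st.py
```

```text
t 21.25 p [0.5082 0.1761 0.3211] jaw -3.6 z [-0.031 -0.004 -0.999] F [-0.1 -1.4 -1.4] T [-0.03 -0.07 -0.01] op 0.0002 q [-0.18  0.27 -0.32  1.6   0.08  1.31 -0.57]
```

>>> apply_moves:
  series: "1.9 -1 0 0.2 -1.8 0 1;0 0 0 0 0 0 1;0 0 -1 0 0 0 1;0 0 -1.2 0 0 0 1;0 0 0 0 0 0 1"

```text
time: 21.67
ee_pos: [0.5253, 0.1609, 0.2923]
tool_rot: [0.73, 0.683, -0.005, -0.001]
wrist_force: [-0.2, -0.4, 0.2]
opening: -0.0002
```

```bash
python3 st.py
```

```text
t 21.67 p [0.5253 0.1609 0.2923] jaw -3.8 z [-0.008 -0.005 -1.   ] F [-0.2 -0.4  0.2] T [ 0.03 -0.01 -0.01] op -0.0002 q [-0.16  0.29 -0.31  1.64  0.09  1.23 -0.55]
```

>>> apply_moves:
  series: "0.2 0.5 -0.7 0.3 -0.4 0 1;0 0 0 0 0 0 1;0 0 -0.5 0 0 0 1;0 0 0 0 0 0 1"

```text
time: 22.0
ee_pos: [0.5257, 0.1622, 0.2778]
tool_rot: [0.732, 0.682, -0.003, -0.001]
wrist_force: [0.1, -0.5, -1.1]
opening: 0.0002
```

```bash
python3 st.py; python3 -c "
from h import *
snap('scene','r')
a=cv2.imread('pics/r_scene.png')[180:330,190:340]; cv2.imwrite('pics/r_z.png',cv2.resize(a,None,fx=4,fy=4,interpolation=cv2.INTER_CUBIC))"
```

```text
t 22.0 p [0.5257 0.1622 0.2778] jaw -4.1 z [-0.006 -0.002 -1.   ] F [ 0.1 -0.5 -1.1] T [ 0.04 -0.02 -0.  ] op 0.0002 q [-0.16  0.3  -0.31  1.66  0.1   1.2  -0.56]
```

View pics/r_z.png

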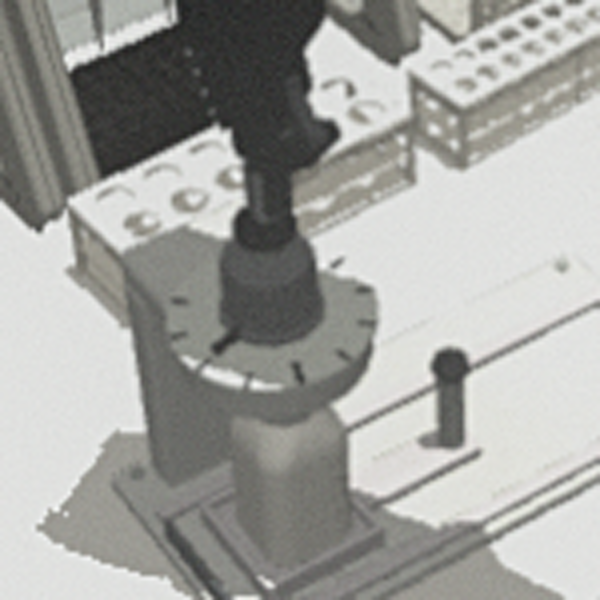

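The shut fingertips at (268,215) sit over the button at (265,230). I'm pressing in small steps.

>>> apply_moves:
  series: "0.15 0.35 0 0.1 -0.3 0 1;0 0 -0.4 0 0 0 1;0 0 -0.4 0 0 0 1"

```text
time: 22.3
ee_pos: [0.5284, 0.1661, 0.2718]
tool_rot: [0.732, 0.681, 0.001, 0.001]
wrist_force: [-0.1, -0.2, 3.5]
opening: -0.0003
```

>>> apply_moves:
  series: "0 0.1 -0.4 0 0 0 1;0 0 -0.4 0 0 0 1"

```text
time: 22.47
ee_pos: [0.5287, 0.1668, 0.2639]
tool_rot: [0.732, 0.681, 0.001, 0.001]
wrist_force: [-2.3, -0.5, 5.5]
opening: 0.0001
```

```bash
python3 st.py
```

```text
t 22.47 p [0.5287 0.1668 0.2639] jaw -4.1 z [ 0.004 -0.    -1.   ] F [-2.3 -0.5  5.5] T [-0.08  0.46  0.06] op 0.0001 q [-0.17  0.31 -0.31  1.68  0.1   1.16 -0.58]
```

>>> apply_moves:
  series: "0 0 -0.3 0 0 0 1;0 0 -0.3 0 0 0 1"

```text
time: 22.63
ee_pos: [0.5288, 0.1668, 0.2584]
tool_rot: [0.732, 0.681, 0.002, 0.002]
wrist_force: [-6.0, -2.5, 16.5]
opening: 0.0002
```

>>> apply_moves:
  series: "0 0 -0.4 0 0 0 1;0 0 -0.4 0 0 0 1"

```text
time: 22.8
ee_pos: [0.5291, 0.1669, 0.2578]
tool_rot: [0.732, 0.681, 0.004, 0.003]
wrist_force: [-18.3, -8.6, 48.5]
opening: -0.0003
```

That is the stop (48 N on the fingertips). I'm easing off and holding.

>>> apply_moves:
  series: "-0.1 0 -0.1 0 0.2 0 1;0 0 -0.1 0 0 0 1;0 0 -0.1 0 0 0 1"

```text
time: 23.05
ee_pos: [0.5288, 0.1668, 0.2607]
tool_rot: [0.733, 0.681, 0.005, 0.004]
wrist_force: [-3.4, -2.3, 10.3]
opening: -0.0001
```

>>> apply_moves:
  series: "0 0 -0.2 0 0 0 1;0 0 -0.2 0 0 0 1;0 0 -0.2 0 0 0 1;0 0 -0.2 0 0 0 1"

```text
time: 23.38
ee_pos: [0.5289, 0.1668, 0.258]
tool_rot: [0.733, 0.681, 0.007, 0.006]
wrist_force: [-9.6, -4.0, 26.1]
opening: 0.0001
```

```bash
python3 st.py
```

```text
t 23.38 p [0.5289 0.1668 0.258 ] jaw -4.2 z [ 0.019  0.001 -1.   ] F [-9.6 -4.  26.1] T [-1.09  2.    0.05] op 0.0001 q [-0.17  0.31 -0.31  1.7   0.11  1.13 -0.58]
```

>>> apply_moves:
  series: "0 0 -0.2 0 0.1 0 1;0 0 -0.2 0 0.1 0 1;0 0 -0.2 0 0.1 0 1;0 0 -0.2 0 0.1 0 1;0 0 -0.2 0 0 0 1;0 0 -0.2 0 0 0 1;0 0 -0.2 0 0 0 1;0 0 -0.2 0 0 0 1"

```text
time: 24.05
ee_pos: [0.5289, 0.1668, 0.2581]
tool_rot: [0.733, 0.68, 0.01, 0.008]
wrist_force: [-8.6, -4.3, 21.2]
opening: 0.0002
```

```bash
python3 st.py; python3 -c "
from h import *
snap('scene','s')
a=cv2.imread('pics/s_scene.png')[180:330,190:340]; cv2.imwrite('pics/s_z.png',cv2.resize(a,None,fx=4,fy=4,interpolation=cv2.INTER_CUBIC))"
```

```text
t 24.05 p [0.5289 0.1668 0.2581] jaw -4.3 z [ 0.025  0.002 -1.   ] F [-8.6 -4.3 21.2] T [-1.    1.78 -0.01] op 0.0002 q [-0.17  0.31 -0.31  1.71  0.11  1.12 -0.59]
```

View pics/s_z.png

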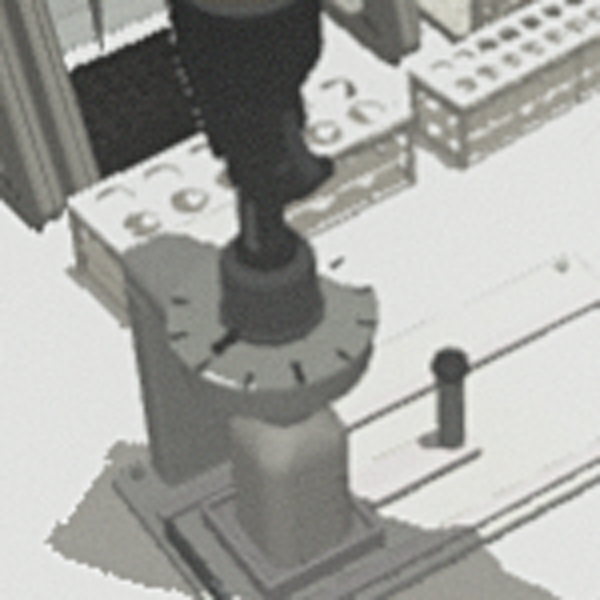

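The button is down, at (262,248) in the crop, TCP z 0.258 and about 21–26 N, held for roughly 1 s. I'm letting it rise.

>>> apply_moves:
  series: "0 0 0.6 0 0 0 1;0 0 0.8 0 0 0 1;0 0 1 0 0 0 1;0 0 2 0 0 0 1;0 0 3 0 0 0 1;0 -3 3 0 0 0 1;0 -4 1 0 0 0 1;0 -4 0 0 0 0 1;0 -4 0 0 0 0 1;0 -4 0 0 0 0 1;0 -4 0 0 0 0 1;0 0 0 0 0 0 1"

```text
time: 25.1
ee_pos: [0.5254, -0.0672, 0.3796]
tool_rot: [0.729, 0.685, 0.012, 0.008]
wrist_force: [-0.0, -0.4, 0.7]
opening: -0.0
```

```bash
python3 st.py; python3 z.py v
python3 - <<'E'
from m2 import *
for n,b,kb in(("scene",(225,215,290,290),(285,255,320,300)),("top",(225,215,285,275),(280,236,325,265))):
    P,C,u=cloud("v",n,b); q=P[(P[:,2]>.258)&(P[:,2]<.285)]; print(n,"button",len(q),np.median(q[:,2]) if len(q) else 0)
    P,C,u=cloud("v",n,kb); q=P[(P[:,2]>.08)&(P[:,2]<.11)&(abs(P[:,0]-.52)<.04)&(abs(P[:,1]-.045)<.04)]
    if len(q): print("knob",circ(q))
E
```

```text
t 25.1 p [ 0.5254 -0.0672  0.3796] jaw -3.6 z [ 0.027  0.005 -1.   ] F [-0.  -0.4  0.7] T [-0.04  0.02 -0.02] op -0.0 q [ 0.17  0.18 -0.17  1.56  0.03  1.37 -0.06]
scene button 163 0.2714130150191367
knob (array([521.4,  47.2]), 14.7)
top button 152 0.2708512430433152
knob (array([521.7,  45.4]), 11.3)
```

View pics/v_scene.png

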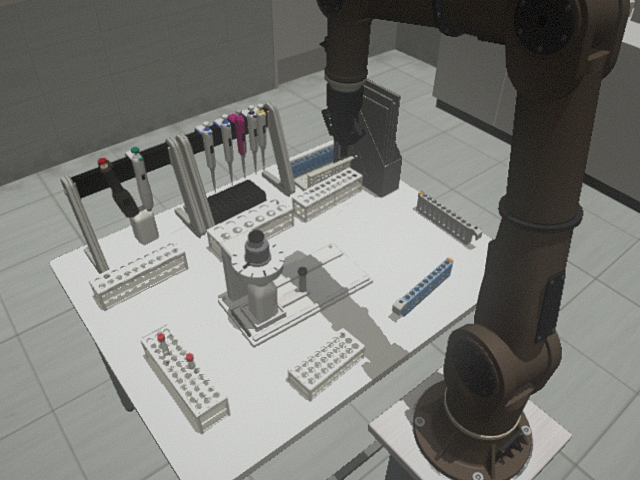

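View pics/v_top_z.png

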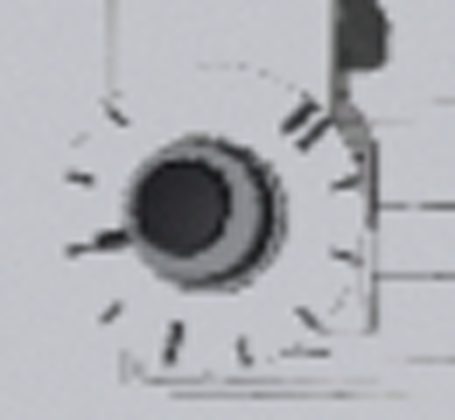

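The button is back at z 0.271, the knob still shows the shuttle home, and the pointer is at 7, (112,240) against the mark at (78,250). The bottle stands under the head at (262,300) in the scene view, the racks are in place and the arm is clear. Handing in.

```bash
python3 -c "
from station import workorder
print(workorder.close_job())"
```

```text
the job is handed in; nothing more can be done
None
```

I carried out the whole sequence in the order asked and handed the job in at about 25 s of the 72 s allowed.

**What I did**
- **Sleeve:** turned 120° clockwise, from mark 3 to 7.
- **Bottle:** set upright in the nest and released once it bore on the nest floor (+7 N).
- **Shuttle:** pushed to its stop, where the force reached about 33 N.
- **Button:** pressed 14 mm to its stop and held for about 1 s, mostly at 20–26 N. It then rose again.

**Last checks**
- **Sleeve:** the pointer is in line with mark 7 in the top view.
- **Shuttle:** the post is 119–121 mm from the head axis, against 120 mm expected when home.
- **Button:** its top is back at 271 mm.
- **Bottle and racks:** the bottle is upright under the head and the racks look unmoved; I judged both by eye, not by measurement.
- **Arm:** clear and touching nothing.

**What went less cleanly**
- On reaching the button's stop, the fingertip force briefly read 48 N upward, with about 20 N sideways. It then eased to 10 N for a moment before the steady hold. It was on the fingers, not the arm or gripper body, and below the 120 N wrist limit.
- The bottle drifted about 4 mm off centre while I lowered it into the nest. I corrected this before letting go.

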